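Turn the face-down stone board over in the turnover frame

TASK

One of the two wooden stone boards was put down upside down, with its round recesses hidden. Slide that board over the ledge into the turnover frame, fully home against the end stop, then swing the frame (it has a bar handle) right over to its other side and lay it down gently under control (never let it fall), so that the board ends in the frame, still fully home, with its recesses up. Leave the other board, the jar and the rough stone where they are, and let go.

Things in the scene. Friction and masses are not known exactly. Their poses are not given: they have to be found in the camera images.
- board_down: The board to turn over: plain brown wooden block 110 x 62 x 18 mm, 0.12 kg, lying with its round recesses (three 24 mm, three 16 mm, 8 mm deep) down, so its plain back shows. Origin at its centre; x along the 110 mm, y along the 62 mm, z out of the recessed face (down at the start). It lies left or right of the stand, yaw within 0.45 rad. It may enter the frame either end first.
- board_up: An identical board lying with its recesses up (its z up). Leave it alone. Origin at its centre.
- turner: Turnover stand, fixed to the bench, yaw -0.25 to 0.03 rad: dark wooden base 150 (x) x 200 (y) x 8 mm. Origin on the bench under the middle of the hinge line; x along the hinge line away from the robot, y to the left. Hinge line 34 mm above the bench; hinge posts at its ends (x = -73 to -63, 63 to 73 mm) are 43 mm high. The aluminium frame lies on the +y side at the start.
- ledge (a point): Centre of the top of the fixed wooden ledge before the frame's mouth: 24 mm above the bench, at (-113, 53) mm in the stand's x, y; 86 mm long (x = -156 to -70 mm), 50 mm wide, narrower than a board. Axes as the stand's. A board lying on it has its centre 33 mm above the bench and slides in the stand's +x straight into the frame, while that lies on the +y side.
- frame_seat (a point): Where the centre of a board fully home in the frame is (sideways play 2 mm each way); moves and turns with the frame. At the start at (0, 53) mm in the stand's x, y, 34 mm above the bench, axes as the stand's. The pocket, 66 mm wide and 21 mm high, holds the board's long edges between two aluminium channels with lips above and below; the end stop is 55 mm beyond this point in x.
- frame_mouth (a point): Middle of the frame's open end, towards the robot (-x), 52 mm before the seat; moves with the frame. Two flared guides reach 16 mm further out, opening to 80 mm. Only here can a board enter. A board fully home stands 3 mm out of the mouth, so a push on its end face takes it home.
- frame_handle (a point): Middle of the frame's bar handle: dark steel round bar, 10 mm thick, along x, 85 mm free between its two arms, 128 mm from the hinge line; 34 mm above the bench when the frame lies down on either side. Gap between bar and frame 32 mm. Pinched lightly across, the bar turns between the fingers as the frame swings. Moves with the frame.
- frame (a joint): Angle of the frame about the hinge line, rad: 0 lying on the +y side as at the start, pi/2 upright, pi lying turned over on the -y side, where it stops. The handle travels up, over the hinge line and down in a half circle of 128 mm radius. Little friction: let go in between, it falls (frame 0.3 kg). It must never turn faster than 3 rad/s.
- jar: Small screw-lid jar, 55 mm diameter, 68 mm high, origin at the centre of its underside. Bystander on the left.
- rough_stone: Piece of rough stone 44 x 52 x 36 mm, origin at its underside. Bystander on the right.

How it is judged:
On the way:
1. the face-down board is fully home in the frame, with the frame still on its starting side (x of board_down in the frame of frame_seat between -0.008 and 0.008 m and y of board_down in the frame of frame_seat between -0.006 and 0.006 m and z of board_down in the frame of frame_seat between -0.006 and 0.006 m and value of joint frame below 0.08 rad), for 0.2 s.
At the end, for the whole second after the job is handed in: The frame lies turned over against its far stop (angle above 3.08 rad), and the board that was face down rests in it with its recesses up (within 0.15 rad), its centre within 8 mm along the pocket and 6 mm across and in height of the seat (x of board_down in the frame of frame_seat between -0.008 and 0.008 m and y of board_down in the frame of frame_seat between -0.006 and 0.006 m and z of board_down in the frame of frame_seat between -0.006 and 0.006 m and value of joint frame above 3.08 rad and angle between board_down's own z axis and vertical below 0.15 rad and linear speed of board_down below 0.02 m/s); the robot touches nothing.
It fails at once if the frame was let fall or flung (faster than 3 rad/s) (velocity of joint frame above 3 rad/s or velocity of joint frame below -3 rad/s).
It fails at once if the other board was moved more than 20 mm (distance of board_up from where it was at the start of the episode above 0.02 m).
It fails at once if the jar or the rough stone was moved more than 30 mm (distance of any of jar, rough_stone from where it was at the start of the episode above 0.03 m).
It also fails if it takes over 72 s, if anything falls off the work surface, if the arm or the gripper's body presses on something with over 40 N, if the wrist force passes 120 N, or if a joint passes its speed limit or range.

ROBOT

A 7-joint arm with a two-finger parallel gripper is mounted at the origin on a cart in front of the work surface, level with it; the furniture and walls round the work are solid. World frame = base frame: x ahead of the robot, y to its left, z up, the work surface at z = 0. Lengths are in m, angles in rad, forces in N, time in s.
With the tool pointing down it reaches from about 0.425 to 0.925 m from the base axis. Payload 6.8 kg.
Tool frame: the origin (TCP) lies midway between the tips of the shut fingers; the grasp point (between the pads) lies 19 mm behind it; z points along the fingers, y is the line along which they close (so a half turn about z gives the same grasp; the last joint's range is limited). The gripper opens to 85 mm and grips with 20 to 120 N. Pads are 22 mm wide; open, the fingers measure 114 mm over their backs; the gripper's body (76 mm by 85 mm) begins 54 mm behind the grasp point. The pads swing forward as they close: fully open they stand 13 mm farther back than shut.
Start: joints at [-1.445, 0.477, 0.022, 1.555, -0.011, 1.109, -0.083], TCP at [0.156, 0.657, 0.194] pointing down, gripper open.
Joint ranges: [-2.96, 2.96], [-0.34, 2.1], [-1.41, 1.46], [0.24, 2.44], [-1.37, 4.51], [0.17, 1.92], [-2.96, 2.96]. Speed limits (rad/s): [2.39, 2.39, 3.14, 3.14, 3.14, 3.14, 3.14].

INTERFACE

Orientations are given as a unit quaternion [w, x, y, z].
In Python, from station import bot gives the robot as it stands.
- The arm moves only by the tool jog_arm, never from a script. Its argument "rows" is a list of rows, each an object of numbers: "fingers": the finger opening in mm, from 0 to 85.4; "x", "y", "z": the shift along the tool's x, y, z in mm; "ax", "ay", "az": the turn, a rotation vector about the tool's x, y, z in degrees. A call has exactly 8 rows; each row shifts and turns the commanded pose from where the row before left it, along the tool's axes as they then stand; what a row does not reach is not made up. A row lasts 1/10 s, in which the tool goes at most 50 mm and 8.59 degrees, less where a joint would pass 70% of its speed; a pose out of reach is approached as far as the arm can. A call with a gripper value outside its range is refused whole. The fingers move at their own pace and stop on an object; "force" is the grip in N (left out, the last holds). Time passes only in rows, so rows that do not move let the fingers close, or fill a call up. It gives the time, the measured TCP pose, the force, the opening and the grip force at its end, in the units of the state.
- bot.get_obs(): the state, without advancing time (a new reading comes with each control period).
- bot.read_camera(name): name is "side" or "top" or "wrist"; returns a dict with "pixels" (400x640x3 uint8, red, green, blue), "vertical_fov" (degrees; the focal length in pixels is half the picture's height over the tangent of half this angle, whatever the lens; pixels are square), "cx", "cy" (the principal point, pixels), "world_from_camera" (4x4, takes a point from camera to world coordinates). Camera axes: x right, y down, z forward; pixel columns grow to the right and rows downward; lengths in m; the calibration is good to about 2 mm. A picture is of the moment at which its call begins. There is no depth.
- bot.hand_in(): hands the job in; it is judged then, once.
The state is a dict: "t": time; "q": joint angles; "joint_vel": joint speeds; "joint_torque": joint torques, N m; "eef_pos": TCP position; "tool_rot": TCP orientation; "contact_force": force on the tool from outside, world axes, zero at the start; "torque": the same for the moment, N m; "gripper_width": opening from 0.0 (shut) to 1.0 (fully open); "grasp_force": force on a finger pad.
Only numpy, scipy, OpenCV 4.12 (cv2) and the standard library are available. Lean on these libraries where they do the work, as an engineer would, in place of code of your own. Each camera call takes 0.05 s, during which the arm holds its last target. There are 200 camera calls.

## Working session

There is one attempt and no reset: what is moved stays moved. The work goes in short steps, Python scripts to look and compute and a tool call to move; the robot and the scene stay as the last step left them, time stands still between calls to the robot, and variables do not carry over. Pictures are saved under pics/ and viewed, at most 10 in all, crops included, and the job is handed in when it is done.

Besides the shell and the picture viewer there is one more tool, called after "Emit:" in YAML: its name, and indented under it one key for each argument. jog_arm: Moves the arm, as the interface text tells. Its arguments: {"type":"object","properties":{"rows":{"type":"array","items":{"type":"object","properties":{"fingers":{"type":"number"},"x":{"type":"number"},"y":{"type":"number"},"z":{"type":"number"},"ax":{"type":"number"},"ay":{"type":"number"},"az":{"type":"number"}}}},"force":{"type":"number"}},"required":["rows"]}

```bash
mkdir -p pics; ls; cat > h.py <<'E'
import numpy as np, cv2
from station import bot
from scipy.spatial.transform import Rotation as R
def cam(n,f=None):
    c=bot.read_camera(n)
    if f: cv2.imwrite('pics/'+f,c['pixels'][:,:,::-1])
    return c
def foc(c): return c['pixels'].shape[0]/2/np.tan(np.radians(c['vertical_fov'])/2)
def p2w(c,u,v,z):
    T=np.array(c['world_from_camera']); f=foc(c)
    d=T[:3,:3]@np.array([(u-c['cx'])/f,(v-c['cy'])/f,1]); o=T[:3,3]
    return o+d*(z-o[2])/d[2]
def w2p(c,P):
    T=np.array(c['world_from_camera']); f=foc(c)
    q=(np.atleast_2d(P)-T[:3,3])@T[:3,:3]
    return np.c_[q[:,0]/q[:,2]*f+c['cx'],q[:,1]/q[:,2]*f+c['cy']]
E
python3 - <<'E'
from h import *
a=cam('top','top0.png');b=cam('side','side0.png')
import pickle;pickle.dump((a,b),open('c0.pkl','wb'))
for c in (a,b): print(c['vertical_fov'],c['cx'],c['cy'],np.round(c['world_from_camera'],3))
o=bot.get_obs();print({k:np.round(v,3) for k,v in o.items()})
E
```

```text
pics
49.47098236489144 319.62020026889803 198.87029211233624 [[ 0.021 -0.989  0.143  0.375]
 [-1.    -0.023 -0.01   0.034]
 [ 0.014 -0.143 -0.99   1.4  ]
 [ 0.     0.     0.     1.   ]]
51.12940178424137 322.10871856700976 198.83606945992628 [[ 0.999 -0.034  0.039  0.484]
 [-0.052 -0.593  0.804 -1.015]
 [-0.004 -0.804 -0.594  0.85 ]
 [ 0.     0.     0.     1.   ]]
{'t': np.float64(0.1), 'q': array([-1.445,  0.478,  0.022,  1.556, -0.011,  1.109, -0.083]), 'joint_vel': array([ 0.001,  0.001, -0.002, -0.003, -0.   ,  0.001,  0.   ]), 'joint_torque': array([ 4.0000e-03, -5.9776e+01,  1.6130e+00, -2.8196e+01,  1.3000e-02,
        5.0000e-03, -0.0000e+00]), 'eef_pos': array([0.156, 0.656, 0.193]), 'tool_rot': array([-0.   ,  0.117,  0.993, -0.001]), 'contact_force': array([-0.427, -0.536, -0.728]), 'torque': array([-0.035, -0.025, -0.022]), 'grasp_force': np.float64(0.0), 'gripper_width': np.float64(1.001)}
```

View pics/top0.png

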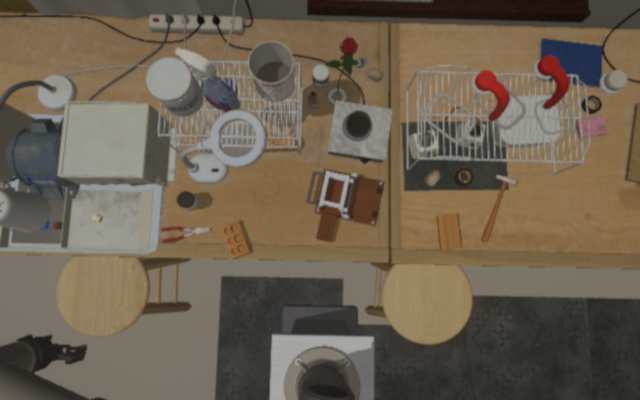

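View pics/side0.png

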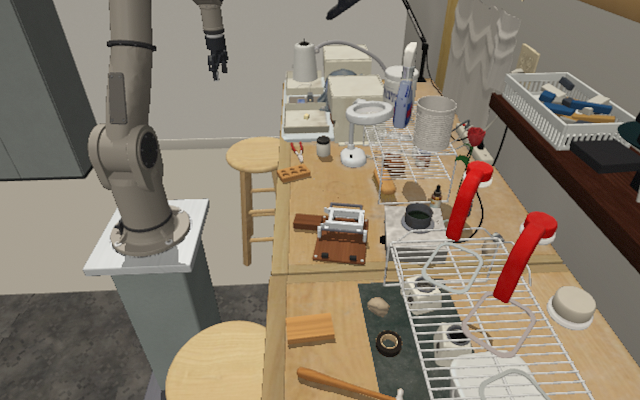

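Top view: the plain board (board_down) is at (449,232), board_up at (236,238), the stand at about (350,195), its frame on the left at (336,190) and the ledge at (328,224). I'll enlarge the relevant part.

```bash
python3 - <<'E'
from h import *
import pickle
a,b=pickle.load(open('c0.pkl','rb'))
p=a['pixels'][:,:,::-1]
cv2.imwrite('pics/z.png',np.hstack([cv2.resize(p[160:250,295:395],None,fx=4.5,fy=4.5,interpolation=3),cv2.resize(p[200:260,425:490],None,fx=5,fy=6.75,interpolation=3)]))
for n,uv,z in [('bd',(449,232),.018),('bu',(236,238),.018),('ledge',(328,224),.024),('handle',(314,187),.034)]: print(n,p2w(a,*uv,z).round(3))
E
```

```text
bd [ 0.477 -0.396  0.018]
bu [0.443 0.281 0.018]
ledge [ 0.494 -0.009  0.024]
handle [0.61  0.038 0.034]
```

View pics/z.png

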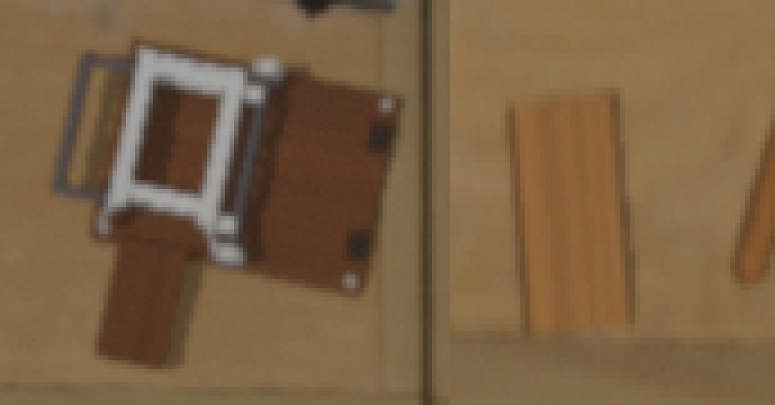

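The zoom shows the handle bar from (85,57) to (58,190), the ledge end corners at (97,355) and (165,367), the base's right corners at (400,98) and (358,293), and the hinge posts at (268,66) and (228,253). I'll fit the stand pose.

```bash
python3 - <<'E'
from h import *
import pickle
from scipy.optimize import least_squares
a,b=pickle.load(open('c0.pkl','rb'))
S=np.array([[-156,78,24],[-156,28,24],[75,-100,8],[-75,-100,8],[68,0,43],[-68,0,43],[0,128,34]])/1e3
Z=np.array([[97,355],[165,367],[400,98],[358,293],[268,66],[228,253],[71.5,124]])
P=Z/4.5+[295,160]-.4
f=lambda s:np.c_[S[:,:2]@np.array([[np.cos(s[2]),np.sin(s[2])],[-np.sin(s[2]),np.cos(s[2])]])+s[:2],S[:,2]]
r=least_squares(lambda s:(w2p(a,f(s))-P).ravel(),[.6,-.08,-.1])
print(r.x.round(4));print(r.fun.reshape(-1,2).round(1))
B=np.array([[512,97],[617,90],[633,325],[528,332]]); 
B=np.c_[(B[:,0]-450)/5+425,B[:,1]/6.75+200]-.4
W=np.array([p2w(a,*q,.018) for q in B]);print(W.round(4),W.mean(0).round(4))
ax=(W[0]+W[1]-W[2]-W[3])/2;print(np.linalg.norm(ax),np.arctan2(ax[1],ax[0]),np.linalg.norm(W[0]-W[1]))
E
```

```text
[ 0.5862 -0.0762 -0.1867]
[[-0.6 -0.1]
 [-0.3  0.5]
 [ 0.  -0.8]
 [ 0.7  0.7]
 [-0.1 -0.1]
 [ 0.4 -0.1]
 [-0.1 -0.2]]
[[ 0.5344 -0.359   0.018 ]
 [ 0.5393 -0.4268  0.018 ]
 [ 0.4281 -0.4343  0.018 ]
 [ 0.4234 -0.3672  0.018 ]] [ 0.4813 -0.3968  0.018 ]
0.11136377414951848 0.07067797580475033 0.06800330921472034
```

```bash
cat >> h.py <<'E'
ST=np.array([.5862,-.0762]);SY=-.187
def s2w(x,y): return ST+R.from_euler('z',SY).as_matrix()[:2,:2]@[x,y]
def to(pos,yaw=None,cur=None):
    """print total tool shift (mm) in current tool axes, and az (deg) to bring tool y to world yaw+90deg"""
    o=bot.get_obs();q=o['tool_rot'];M=R.from_quat([q[1],q[2],q[3],q[0]]).as_matrix()
    d=M.T@(np.array(pos)-o['eef_pos'])*1e3
    ty=np.arctan2(-M[0,1],M[1,1])
    print('t',round(float(o['t']),2),'pos',o['eef_pos'].round(4),'tilt',(M[:,2]).round(3),'yaw',round(float(ty),3),'shift',d.round(1),'az',None if yaw is None else np.degrees(-(yaw-ty)).round(2))
E
echo
```

Emit:
jog_arm:
  rows:
    - {"fingers":85,"x":-40,"y":-26}
    - {"x":-40,"y":-26}
    - {"x":-40,"y":-26}
    - {"x":-40,"y":-26}
    - {"x":-40,"y":-26}
    - {"x":-40,"y":-26}
    - {"x":-40,"y":-26}
    - {"x":-40,"y":-26}

```text
invalid input
```

```bash
python3 -c "
from h import *
to([.45,-.399,.15],.0707)"
```

```text
t 0.1 pos [0.1563 0.6561 0.1928] tilt [-0.    -0.002 -1.   ] yaw -0.234 shift [-530.2 -958.3   44.4] az -17.45
```

Emit:
jog_arm:
  rows:
    - {"fingers":85,"x":-40,"y":-26,"z":0,"ax":0,"ay":0,"az":-2}
    - {"fingers":85,"x":-40,"y":-26,"z":0,"ax":0,"ay":0,"az":-2}
    - {"fingers":85,"x":-40,"y":-27,"z":0,"ax":0,"ay":0,"az":-2}
    - {"fingers":85,"x":-40,"y":-28,"z":0,"ax":0,"ay":0,"az":-2}
    - {"fingers":85,"x":-38,"y":-30,"z":0,"ax":0,"ay":0,"az":-2}
    - {"fingers":85,"x":-38,"y":-30,"z":0,"ax":0,"ay":0,"az":-2}
    - {"fingers":85,"x":-30,"y":-38,"z":0,"ax":0,"ay":0,"az":-2}
    - {"fingers":85,"x":-30,"y":-38,"z":0,"ax":0,"ay":0,"az":-3.5}
  force: 40

```text
t: 0.9
eef_pos: [0.4259, 0.3786, 0.1934]
tool_rot: [-0.0, -0.037, 0.999, -0.0]
contact_force: [0.9, 0.7, 0.0]
gripper_width: 0.995
grasp_force: 0.0
```

```bash
python3 -c "
from h import *
to([.45,-.399,.15],.0707)"
```

```text
t 0.9 pos [0.4259 0.3786 0.1934] tilt [-0. -0. -1.] yaw 0.073 shift [  33.  -777.3   43.7] az 0.15
```

Emit:
jog_arm:
  rows:
    - {"fingers":85,"x":2,"y":-48,"z":0,"ax":0,"ay":0,"az":0}
    - {"fingers":85,"x":2,"y":-48,"z":0,"ax":0,"ay":0,"az":0}
    - {"fingers":85,"x":2,"y":-48,"z":0,"ax":0,"ay":0,"az":0}
    - {"fingers":85,"x":2,"y":-48,"z":0,"ax":0,"ay":0,"az":0}
    - {"fingers":85,"x":2,"y":-48,"z":0,"ax":0,"ay":0,"az":0}
    - {"fingers":85,"x":2,"y":-48,"z":0,"ax":0,"ay":0,"az":0}
    - {"fingers":85,"x":2,"y":-48,"z":0,"ax":0,"ay":0,"az":0}
    - {"fingers":85,"x":2,"y":-48,"z":0,"ax":0,"ay":0,"az":0}

```text
t: 1.7
eef_pos: [0.436, -0.0055, 0.1937]
tool_rot: [0.0, -0.036, 0.999, 0.0]
contact_force: [0.9, -0.6, -0.2]
gripper_width: 0.993
grasp_force: 0.0
```

Emit:
jog_arm:
  rows:
    - {"fingers":85,"x":2,"y":-48,"z":2,"ax":0,"ay":0,"az":0}
    - {"fingers":85,"x":2,"y":-48,"z":4,"ax":0,"ay":0,"az":0}
    - {"fingers":85,"x":2,"y":-48,"z":5,"ax":0,"ay":0,"az":0}
    - {"fingers":85,"x":2,"y":-48,"z":5,"ax":0,"ay":0,"az":0}
    - {"fingers":85,"x":2,"y":-48,"z":5,"ax":0,"ay":0,"az":0}
    - {"fingers":85,"x":2,"y":-48,"z":5,"ax":0,"ay":0,"az":0}
    - {"fingers":85,"x":2,"y":-48,"z":5,"ax":0,"ay":0,"az":0}
    - {"fingers":85,"x":2,"y":-40,"z":5,"ax":0,"ay":0,"az":0}

```text
t: 2.5
eef_pos: [0.4469, -0.3823, 0.1572]
tool_rot: [-0.0, -0.035, 0.999, -0.0]
contact_force: [0.5, 0.1, 0.1]
gripper_width: 0.992
grasp_force: 0.0
```

```bash
python3 - <<'E'
from h import *
to([.45,-.399,.15],.0707)
a=cam('wrist','w1.png');print(a['vertical_fov'],np.round(a['world_from_camera'],3))
L=np.array([[55,31],[-55,31],[-55,-31],[55,-31]])/1e3
y=.0707
P=np.c_[L@np.array([[np.cos(y),np.sin(y)],[-np.sin(y),np.cos(y)]])+[.4813,-.3968],[.018]*4]
print(w2p(a,P).round(0))
im=a['pixels'][:,:,::-1].copy(); cv2.polylines(im,[w2p(a,P).round().astype(int)],True,(0,0,255),1); cv2.imwrite('pics/w1.png',im)
E
```

```text
t 2.5 pos [ 0.4469 -0.3823  0.1572] tilt [-0. -0. -1.] yaw 0.071 shift [ -1.9 -16.8   7.2] az -0.0
66.65384021596682 [[-0.07   0.948  0.309  0.368]
 [ 0.998  0.067  0.022 -0.388]
 [-0.     0.31  -0.951  0.337]
 [ 0.     0.     0.     1.   ]]
[[333. 254.]
 [334. 160.]
 [275. 160.]
 [280. 254.]]
```

View pics/w1.png

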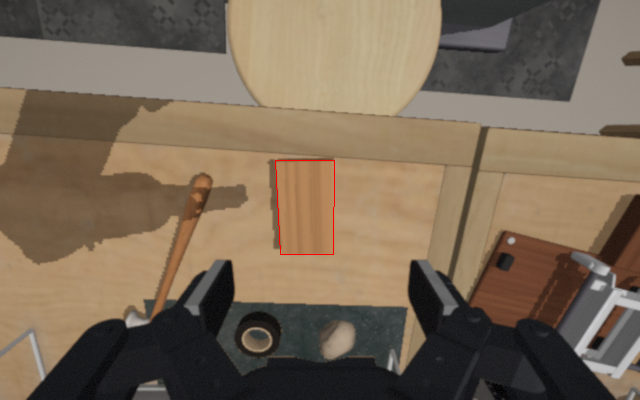

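The wrist view shows the red predicted outline matching the board edges (275–334, 160–254). Descending.

Emit:
jog_arm:
  rows:
    - {"fingers":85,"x":-2,"y":-17,"z":10,"ax":0,"ay":0,"az":0}
    - {"fingers":85,"x":0,"y":0,"z":30,"ax":0,"ay":0,"az":0}
    - {"fingers":85,"x":0,"y":0,"z":35,"ax":0,"ay":0,"az":0}
    - {"fingers":85,"x":0,"y":0,"z":35,"ax":0,"ay":0,"az":0}
    - {"fingers":85,"x":0,"y":0,"z":25,"ax":0,"ay":0,"az":0}
    - {"fingers":85,"x":0,"y":0,"z":15,"ax":0,"ay":0,"az":0}
    - {"fingers":85,"x":0,"y":0,"z":6,"ax":0,"ay":0,"az":0}
    - {"fingers":85,"x":0,"y":0,"z":0,"ax":0,"ay":0,"az":0}

```text
t: 3.35
eef_pos: [0.4507, -0.3965, 0.0015]
tool_rot: [-0.0, -0.036, 0.999, 0.0]
contact_force: [-0.1, 0.6, -0.0]
gripper_width: 0.994
grasp_force: 0.0
```

Emit:
jog_arm:
  rows:
    - {"fingers":50,"x":0,"y":0,"z":0,"ax":0,"ay":0,"az":0}
    - {"fingers":50,"x":0,"y":0,"z":0,"ax":0,"ay":0,"az":0}
    - {"fingers":50,"x":0,"y":0,"z":0,"ax":0,"ay":0,"az":0}
    - {"fingers":50,"x":0,"y":0,"z":0,"ax":0,"ay":0,"az":0}
    - {"fingers":50,"x":0,"y":0,"z":0,"ax":0,"ay":0,"az":0}
    - {"fingers":50,"x":0,"y":0,"z":0,"ax":0,"ay":0,"az":0}
    - {"fingers":50,"x":0,"y":0,"z":0,"ax":0,"ay":0,"az":0}
    - {"fingers":50,"x":0,"y":0,"z":0,"ax":0,"ay":0,"az":0}
  force: 40

```text
t: 4.15
eef_pos: [0.4507, -0.3966, 0.0016]
tool_rot: [-0.0, -0.036, 0.999, 0.0]
contact_force: [1.0, -0.5, 0.3]
gripper_width: 0.587
grasp_force: 0.0
```

```bash
python3 - <<'E'
from h import *
p=s2w(-.160,.053);print(p)
to([.4494,-.3991,.0],.0707)
to([p[0],p[1],.08],SY)
E
```

```text
[0.43884272 0.00562194]
t 4.15 pos [ 0.4507 -0.3966  0.0016] tilt [-0.  0. -1.] yaw 0.072 shift [ 1.5 -2.4  1.6] az 0.05
t 4.15 pos [ 0.4507 -0.3966  0.0016] tilt [-0.  0. -1.] yaw 0.072 shift [-16.9 402.  -78.3] az 14.82
```

```bash
python3 - <<'E'
from h import *
a=cam('wrist');b=cam('side')
cv2.imwrite('pics/w2.png',np.hstack([cv2.resize(a['pixels'][:,:,::-1],(400,250)),cv2.resize(b['pixels'][260:400,240:400,::-1],(400,350))[:250]]))
E
```

```text
(no output)
```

View pics/w2.png

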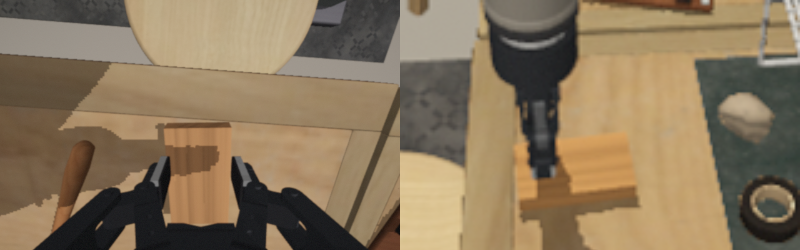

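Emit:
jog_arm:
  rows:
    - {"fingers":46,"x":0,"y":0,"z":0,"ax":0,"ay":0,"az":0}
    - {"fingers":46,"x":0,"y":0,"z":0,"ax":0,"ay":0,"az":0}
    - {"fingers":46,"x":0,"y":0,"z":0,"ax":0,"ay":0,"az":0}
    - {"fingers":46,"x":0,"y":0,"z":0,"ax":0,"ay":0,"az":0}
    - {"fingers":46,"x":0,"y":0,"z":0,"ax":0,"ay":0,"az":0}
    - {"fingers":46,"x":0,"y":0,"z":0,"ax":0,"ay":0,"az":0}
    - {"fingers":46,"x":0,"y":0,"z":0,"ax":0,"ay":0,"az":0}
    - {"fingers":46,"x":0,"y":0,"z":0,"ax":0,"ay":0,"az":0}
  force: 40

```text
t: 5.05
eef_pos: [0.4507, -0.3966, 0.0017]
tool_rot: [-0.0, -0.036, 0.999, 0.0]
contact_force: [-0.2, -0.6, -0.3]
gripper_width: 0.539
grasp_force: 0.0
```

```bash
python3 - <<'E'
from h import *
a=cam('wrist')
cv2.imwrite('pics/w3.png',cv2.resize(a['pixels'][180:400,180:480,::-1],(600,440)))
E
```

```text
(no output)
```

View pics/w3.png

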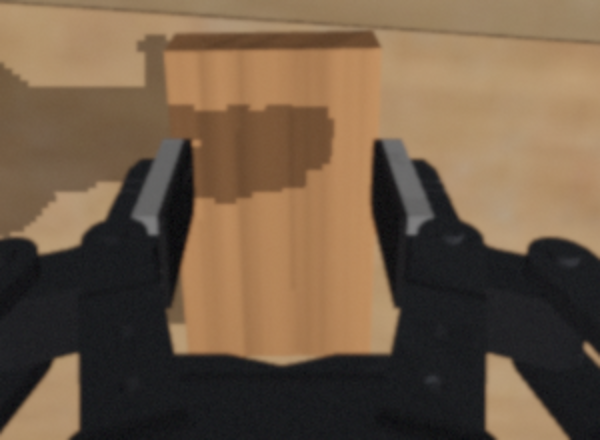

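The wrist view shows the pads standing over the board's top, apparently well above it (tip edges at crop (190,140) and (375,140)). I'll check the true tip height using the side camera.

```bash
python3 - <<'E'
from h import *
b=cam('side');cv2.imwrite('pics/s4.png',cv2.resize(b['pixels'][270:370,240:360,::-1],(720,600),interpolation=3))
for y in (-.4196,-.3736):
  for z in (.0,.02,.05): 
    p=w2p(b,[.4507,y,z])[0];print(y,z,p.round(0),((p-[240,270])*6).round(0))
P=[[.5344,-.359,.018],[.5393,-.4268,.018],[.4281,-.4343,.018],[.4234,-.3672,.018]]
print(((w2p(b,P)-[240,270])*6).round())
E
```

```text
-0.4196 0.0 [296. 340.] [339. 420.]
-0.4196 0.02 [296. 335.] [337. 388.]
-0.4196 0.05 [296. 327.] [333. 340.]
-0.3736 0.0 [296. 324.] [338. 322.]
-0.3736 0.02 [296. 318.] [336. 291.]
-0.3736 0.05 [296. 310.] [333. 242.]
[[542. 255.]
 [567. 397.]
 [278. 427.]
 [269. 284.]]
```

View pics/s4.png

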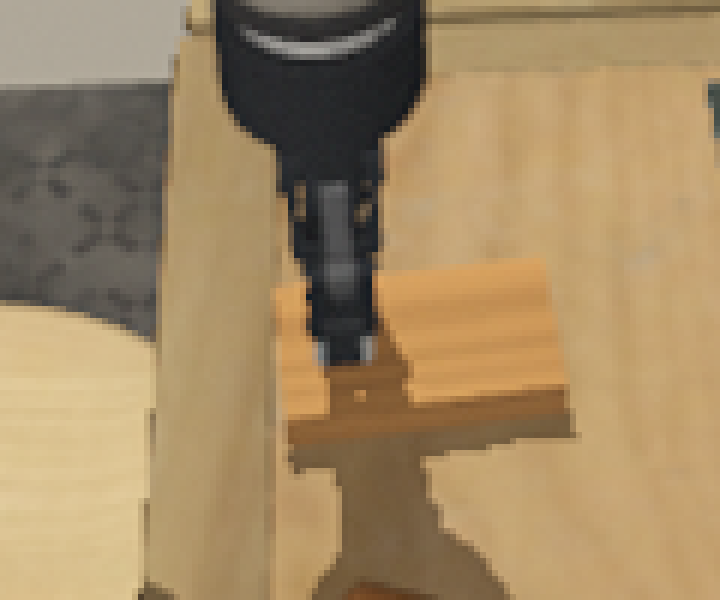

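The side view shows the near fingertip at crop (345,362), about 30–35 mm above the bench, although the TCP reads 2 mm. I'll open, go lower carefully while watching the force, then close again.

Emit:
jog_arm:
  rows:
    - {"fingers":85,"x":0,"y":0,"z":0,"ax":0,"ay":0,"az":0}
    - {"fingers":85,"x":0,"y":0,"z":0,"ax":0,"ay":0,"az":0}
    - {"fingers":85,"x":0,"y":0,"z":0,"ax":0,"ay":0,"az":0}
    - {"fingers":85,"x":0,"y":-2,"z":0,"ax":0,"ay":0,"az":0}
    - {"fingers":85,"x":0,"y":0,"z":0,"ax":0,"ay":0,"az":0}
    - {"fingers":85,"x":0,"y":0,"z":6,"ax":0,"ay":0,"az":0}
    - {"fingers":85,"x":0,"y":0,"z":5,"ax":0,"ay":0,"az":0}
    - {"fingers":85,"x":0,"y":0,"z":3,"ax":0,"ay":0,"az":0}
  force: 40

```text
t: 5.95
eef_pos: [0.4506, -0.3982, -0.0132]
tool_rot: [-0.0, -0.036, 0.999, 0.0]
contact_force: [-0.8, 0.2, 0.2]
gripper_width: 0.993
grasp_force: 0.0
```

Emit:
jog_arm:
  rows:
    - {"fingers":52,"x":0,"y":0,"z":2,"ax":0,"ay":0,"az":0}
    - {"fingers":52,"x":0,"y":0,"z":0,"ax":0,"ay":0,"az":0}
    - {"fingers":52,"x":0,"y":0,"z":0,"ax":0,"ay":0,"az":0}
    - {"fingers":52,"x":0,"y":0,"z":0,"ax":0,"ay":0,"az":0}
    - {"fingers":52,"x":0,"y":0,"z":0,"ax":0,"ay":0,"az":0}
    - {"fingers":52,"x":0,"y":0,"z":0,"ax":0,"ay":0,"az":0}
    - {"fingers":52,"x":0,"y":0,"z":0,"ax":0,"ay":0,"az":0}
    - {"fingers":52,"x":0,"y":0,"z":0,"ax":0,"ay":0,"az":0}
  force: 40

```text
t: 6.75
eef_pos: [0.4509, -0.3986, -0.0143]
tool_rot: [0.0, -0.036, 0.999, 0.0]
contact_force: [-0.3, -0.7, 0.4]
gripper_width: 0.61
grasp_force: 0.0
```

Emit:
jog_arm:
  rows:
    - {"fingers":85,"x":0,"y":0,"z":0,"ax":0,"ay":0,"az":0}
    - {"fingers":85,"x":0,"y":0,"z":0,"ax":0,"ay":0,"az":0}
    - {"fingers":85,"x":0,"y":0,"z":0,"ax":0,"ay":0,"az":0}
    - {"fingers":85,"x":0,"y":0,"z":0,"ax":0,"ay":0,"az":0}
    - {"fingers":85,"x":0,"y":0,"z":2,"ax":0,"ay":0,"az":0}
    - {"fingers":85,"x":0,"y":0,"z":3,"ax":0,"ay":0,"az":0}
    - {"fingers":85,"x":0,"y":0,"z":3,"ax":0,"ay":0,"az":0}
    - {"fingers":85,"x":0,"y":0,"z":2,"ax":0,"ay":0,"az":0}
  force: 40

```text
t: 7.55
eef_pos: [0.4507, -0.3984, -0.0248]
tool_rot: [-0.0, -0.036, 0.999, 0.0]
contact_force: [-0.5, 0.8, 0.2]
gripper_width: 0.999
grasp_force: 0.0
```

Emit:
jog_arm:
  rows:
    - {"fingers":52,"x":0,"y":0,"z":0,"ax":0,"ay":0,"az":0}
    - {"fingers":52,"x":0,"y":0,"z":0,"ax":0,"ay":0,"az":0}
    - {"fingers":52,"x":0,"y":0,"z":0,"ax":0,"ay":0,"az":0}
    - {"fingers":52,"x":0,"y":0,"z":0,"ax":0,"ay":0,"az":0}
    - {"fingers":52,"x":0,"y":0,"z":0,"ax":0,"ay":0,"az":0}
    - {"fingers":52,"x":0,"y":0,"z":0,"ax":0,"ay":0,"az":0}
    - {"fingers":52,"x":0,"y":0,"z":0,"ax":0,"ay":0,"az":0}
    - {"fingers":52,"x":0,"y":0,"z":0,"ax":0,"ay":0,"az":0}
  force: 40

```text
t: 8.35
eef_pos: [0.4514, -0.3994, -0.0233]
tool_rot: [0.001, -0.036, 0.999, -0.001]
contact_force: [-0.4, 0.2, 5.6]
gripper_width: 0.61
grasp_force: 3.1
```

At 52 mm opening the tips now touch the board's top (18 mm) with the TCP reading −23.5 mm, so real tip height ≈ reading + 41 mm. I'll open, go 12 mm lower and grip.

Emit:
jog_arm:
  rows:
    - {"fingers":85,"x":0,"y":0,"z":-1,"ax":0,"ay":0,"az":0}
    - {"fingers":85,"x":0,"y":0,"z":0,"ax":0,"ay":0,"az":0}
    - {"fingers":85,"x":0,"y":0,"z":0,"ax":0,"ay":0,"az":0}
    - {"fingers":85,"x":0,"y":0,"z":0,"ax":0,"ay":0,"az":0}
    - {"fingers":85,"x":0,"y":0,"z":4,"ax":0,"ay":0,"az":0}
    - {"fingers":85,"x":0,"y":0,"z":4,"ax":0,"ay":0,"az":0}
    - {"fingers":85,"x":0,"y":0,"z":4,"ax":0,"ay":0,"az":0}
    - {"fingers":85,"x":0,"y":0,"z":2,"ax":0,"ay":0,"az":0}
  force: 40

```text
t: 9.15
eef_pos: [0.4506, -0.3983, -0.038]
tool_rot: [-0.0, -0.036, 0.999, 0.0]
contact_force: [-0.8, -1.0, -0.3]
gripper_width: 0.999
grasp_force: 0.0
```

Emit:
jog_arm:
  rows:
    - {"fingers":52,"x":0,"y":0,"z":0,"ax":0,"ay":0,"az":0}
    - {"fingers":52,"x":0,"y":0,"z":0,"ax":0,"ay":0,"az":0}
    - {"fingers":52,"x":0,"y":0,"z":0,"ax":0,"ay":0,"az":0}
    - {"fingers":52,"x":0,"y":0,"z":0,"ax":0,"ay":0,"az":0}
    - {"fingers":52,"x":0,"y":0,"z":0,"ax":0,"ay":0,"az":0}
    - {"fingers":52,"x":0,"y":0,"z":0,"ax":0,"ay":0,"az":0}
    - {"fingers":52,"x":0,"y":0,"z":0,"ax":0,"ay":0,"az":0}
    - {"fingers":52,"x":0,"y":0,"z":0,"ax":0,"ay":0,"az":0}
  force: 40

```text
t: 9.95
eef_pos: [0.451, -0.3987, -0.0372]
tool_rot: [0.0, -0.036, 0.999, -0.0]
contact_force: [-0.3, -0.1, 1.9]
gripper_width: 0.714
grasp_force: 44.0
```

```bash
python3 - <<'E'
from h import *
p=s2w(-.160,.053);print(p)
to([p[0],p[1],.04],SY)
E
```

```text
[0.43884272 0.00562194]
t 9.95 pos [ 0.451  -0.3987 -0.0372] tilt [ 0. -0. -1.] yaw 0.072 shift [-16.8 404.1 -77.2] az 14.82
```

Gripped (61 mm, 44 N). I'll lift and carry it to the ledge.

Emit:
jog_arm:
  rows:
    - {"fingers":52,"x":0,"y":0,"z":-20,"ax":0,"ay":0,"az":0}
    - {"fingers":52,"x":0,"y":0,"z":-35,"ax":0,"ay":0,"az":0}
    - {"fingers":52,"x":-2,"y":30,"z":-22,"ax":0,"ay":0,"az":0}
    - {"fingers":52,"x":-2,"y":45,"z":0,"ax":0,"ay":0,"az":0}
    - {"fingers":52,"x":-2,"y":45,"z":0,"ax":0,"ay":0,"az":0}
    - {"fingers":52,"x":-2,"y":45,"z":0,"ax":0,"ay":0,"az":0}
    - {"fingers":52,"x":-2,"y":45,"z":0,"ax":0,"ay":0,"az":0}
    - {"fingers":52,"x":-2,"y":45,"z":0,"ax":0,"ay":0,"az":0}
  force: 40

```text
t: 10.75
eef_pos: [0.4442, -0.1415, 0.0397]
tool_rot: [0.0, -0.036, 0.999, 0.0]
contact_force: [0.7, -0.8, -1.0]
gripper_width: 0.715
grasp_force: 44.0
```

Emit:
jog_arm:
  rows:
    - {"fingers":52,"x":-2,"y":45,"z":0,"ax":0,"ay":0,"az":0}
    - {"fingers":52,"x":-2,"y":45,"z":0,"ax":0,"ay":0,"az":0}
    - {"fingers":52,"x":-1,"y":42,"z":0,"ax":0,"ay":0,"az":0}
    - {"fingers":52,"x":0,"y":17,"z":0,"ax":0,"ay":0,"az":4}
    - {"fingers":52,"x":0,"y":0,"z":0,"ax":0,"ay":0,"az":5}
    - {"fingers":52,"x":0,"y":0,"z":0,"ax":0,"ay":0,"az":5}
    - {"fingers":52,"x":0,"y":0,"z":0,"ax":0,"ay":0,"az":1}
    - {"fingers":52,"x":0,"y":0,"z":0,"ax":0,"ay":0,"az":0}
  force: 40

```text
t: 11.55
eef_pos: [0.4388, 0.0056, 0.0396]
tool_rot: [-0.0, 0.094, 0.996, -0.0]
contact_force: [-0.1, 0.5, -1.1]
gripper_width: 0.713
grasp_force: 44.0
```

```bash
python3 - <<'E'
from h import *
p=s2w(-.158,.053);print(p)
to([p[0],p[1],-.010],SY)
a=cam('wrist')
# predicted ledge top, mouth/frame outline
def pr(S): 
    S=np.array(S)/1e3; return w2p(a,np.array([[*s2w(s[0],s[1]),s[2]] for s in S])).round().astype(int)
im=a['pixels'][:,:,::-1].copy()
for S in ([[-156,78,24],[-156,28,24],[-70,28,24],[-70,78,24]],[[75,-100,8],[-75,-100,8],[-75,100,8],[75,100,8]],[[68,0,43],[-68,0,43]],[[43,128,39],[-43,128,39]]):
    cv2.polylines(im,[pr(S)],True,(0,0,255),1)
cv2.imwrite('pics/w5.png',im)
E
```

```text
[0.44080785 0.00525012]
t 11.55 pos [0.4388 0.0056 0.0396] tilt [-0. -0. -1.] yaw -0.189 shift [-2.1  0.1 49.6] az -0.1
```

View pics/w5.png

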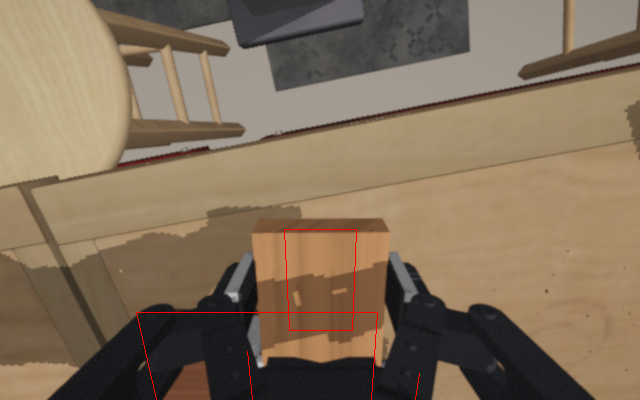

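The wrist view shows the held board (254–388 columns) centred over the predicted ledge (285–357). Lowering onto the ledge.

Emit:
jog_arm:
  rows:
    - {"fingers":52,"x":-2,"y":0,"z":10,"ax":0,"ay":0,"az":0}
    - {"fingers":52,"x":0,"y":0,"z":15,"ax":0,"ay":0,"az":0}
    - {"fingers":52,"x":0,"y":0,"z":12,"ax":0,"ay":0,"az":0}
    - {"fingers":52,"x":0,"y":0,"z":8,"ax":0,"ay":0,"az":0}
    - {"fingers":52,"x":0,"y":0,"z":4,"ax":0,"ay":0,"az":0}
    - {"fingers":52,"x":0,"y":0,"z":3,"ax":0,"ay":0,"az":0}
    - {"fingers":52,"x":0,"y":0,"z":1,"ax":0,"ay":0,"az":0}
    - {"fingers":52,"x":0,"y":0,"z":0,"ax":0,"ay":0,"az":0}
  force: 40

```text
t: 12.4
eef_pos: [0.4409, 0.0051, -0.0129]
tool_rot: [-0.0, 0.095, 0.995, 0.0]
contact_force: [-2.7, -0.6, 3.8]
gripper_width: 0.715
grasp_force: 44.5
```

Emit:
jog_arm:
  rows:
    - {"fingers":52,"x":-6,"y":0,"z":-0.5,"ax":0,"ay":0,"az":0}
    - {"fingers":52,"x":-7,"y":0,"z":0,"ax":0,"ay":0,"az":0}
    - {"fingers":52,"x":-7,"y":0,"z":0,"ax":0,"ay":0,"az":0}
    - {"fingers":52,"x":-5,"y":0,"z":0,"ax":0,"ay":0,"az":0}
    - {"fingers":52,"x":-5,"y":0,"z":0,"ax":0,"ay":0,"az":0}
    - {"fingers":52,"x":-5,"y":0,"z":0,"ax":0,"ay":0,"az":0}
    - {"fingers":52,"x":-5,"y":0,"z":0,"ax":0,"ay":0,"az":0}
    - {"fingers":52,"x":0,"y":0,"z":0,"ax":0,"ay":0,"az":0}
  force: 40

```text
t: 13.2
eef_pos: [0.4813, -0.0025, -0.0127]
tool_rot: [0.001, 0.095, 0.995, -0.0]
contact_force: [-0.4, -0.0, -0.9]
gripper_width: 0.71
grasp_force: 44.0
```

```bash
python3 - <<'E'
from h import *
p=s2w(-.118,.053);to([p[0],p[1],-.0132],SY);o=bot.get_obs();print(o['contact_force'],o['torque'])
E
```

```text
t 13.2 pos [ 0.4813 -0.0025 -0.0127] tilt [ 0.001 -0.    -1.   ] yaw -0.19 shift [1.2 0.1 0.5] az -0.19
[-0.36707125 -0.02399089 -0.92616374] [-0.00939854  0.06396385  0.01401405]
```

Front end has entered freely. Sliding on.

Emit:
jog_arm:
  rows:
    - {"fingers":52,"x":-5,"y":0,"z":0,"ax":0,"ay":0,"az":0}
    - {"fingers":52,"x":-5,"y":0,"z":0,"ax":0,"ay":0,"az":0}
    - {"fingers":52,"x":-5,"y":0,"z":0,"ax":0,"ay":0,"az":0}
    - {"fingers":52,"x":-5,"y":0,"z":0,"ax":0,"ay":0,"az":0}
    - {"fingers":52,"x":-5,"y":0,"z":0,"ax":0,"ay":0,"az":0}
    - {"fingers":52,"x":-1,"y":0,"z":0,"ax":0,"ay":0,"az":0}
    - {"fingers":52,"x":0,"y":0,"z":0,"ax":0,"ay":0,"az":0}
    - {"fingers":52,"x":0,"y":0,"z":0,"ax":0,"ay":0,"az":0}
  force: 40

```text
t: 14.0
eef_pos: [0.5058, -0.0073, -0.0128]
tool_rot: [0.0, 0.095, 0.995, -0.0]
contact_force: [0.3, 0.4, 0.2]
gripper_width: 0.715
grasp_force: 44.0
```

Emit:
jog_arm:
  rows:
    - {"fingers":80,"x":0,"y":0,"z":0,"ax":0,"ay":0,"az":0}
    - {"fingers":80,"x":0,"y":0,"z":0,"ax":0,"ay":0,"az":0}
    - {"fingers":80,"x":0,"y":0,"z":0,"ax":0,"ay":0,"az":0}
    - {"fingers":80,"x":0,"y":0,"z":0,"ax":0,"ay":0,"az":0}
    - {"fingers":80,"x":5,"y":0,"z":-30,"ax":0,"ay":0,"az":0}
    - {"fingers":5,"x":15,"y":0,"z":-30,"ax":0,"ay":0,"az":0}
    - {"fingers":5,"x":20,"y":0,"z":0,"ax":0,"ay":0,"az":0}
    - {"fingers":5,"x":15,"y":0,"z":0,"ax":0,"ay":0,"az":0}
  force: 40

```text
t: 14.8
eef_pos: [0.4513, 0.0035, 0.0479]
tool_rot: [0.001, 0.095, 0.995, 0.0]
contact_force: [0.1, 0.2, -0.2]
gripper_width: 0.438
grasp_force: 0.0
```

```bash
python3 - <<'E'
from h import *
p=s2w(-.14,.053);to([p[0],p[1],-.007],SY)
E
```

```text
t 14.8 pos [0.4513 0.0035 0.0479] tilt [ 0.001  0.001 -1.   ] yaw -0.19 shift [-7.3 -0.2 54.9] az -0.18
```

Emit:
jog_arm:
  rows:
    - {"fingers":0,"x":0,"y":0,"z":0,"ax":0,"ay":0,"az":0}
    - {"fingers":0,"x":0,"y":0,"z":0,"ax":0,"ay":0,"az":0}
    - {"fingers":0,"x":0,"y":0,"z":10,"ax":0,"ay":0,"az":0}
    - {"fingers":0,"x":0,"y":0,"z":15,"ax":0,"ay":0,"az":0}
    - {"fingers":0,"x":0,"y":0,"z":12,"ax":0,"ay":0,"az":0}
    - {"fingers":0,"x":0,"y":0,"z":8,"ax":0,"ay":0,"az":0}
    - {"fingers":0,"x":0,"y":0,"z":4,"ax":0,"ay":0,"az":0}
    - {"fingers":0,"x":0,"y":0,"z":2,"ax":0,"ay":0,"az":0}
  force: 40

```text
t: 15.6
eef_pos: [0.4516, 0.0029, -0.0043]
tool_rot: [-0.0, 0.095, 0.995, -0.0]
contact_force: [-0.4, -0.5, 0.6]
gripper_width: 0.0
grasp_force: 0.0
```

Emit:
jog_arm:
  rows:
    - {"fingers":0,"x":-10,"y":0,"z":0,"ax":0,"ay":0,"az":0}
    - {"fingers":0,"x":-8,"y":0,"z":0,"ax":0,"ay":0,"az":0}
    - {"fingers":0,"x":-8,"y":0,"z":0,"ax":0,"ay":0,"az":0}
    - {"fingers":0,"x":-8,"y":0,"z":0,"ax":0,"ay":0,"az":0}
    - {"fingers":0,"x":-8,"y":0,"z":0,"ax":0,"ay":0,"az":0}
    - {"fingers":0,"x":-8,"y":0,"z":0,"ax":0,"ay":0,"az":0}
    - {"fingers":0,"x":-8,"y":0,"z":0,"ax":0,"ay":0,"az":0}
    - {"fingers":0,"x":-8,"y":0,"z":0,"ax":0,"ay":0,"az":0}

```text
t: 16.4
eef_pos: [0.5171, -0.0094, -0.0038]
tool_rot: [-0.0, 0.095, 0.995, 0.0]
contact_force: [-0.4, 0.1, 0.3]
gripper_width: -0.002
grasp_force: 0.3
```

```bash
python3 - <<'E'
from h import *
p=s2w(-.066,.053);to([p[0],p[1],-.003],SY);o=bot.get_obs();print(o['contact_force'])
E
```

```text
t 16.4 pos [ 0.5171 -0.0094 -0.0038] tilt [-0.  0. -1.] yaw -0.19 shift [-14.3   0.3  -0.8] az -0.18
[-0.4027815   0.14225418  0.33203934]
```

Emit:
jog_arm:
  rows:
    - {"fingers":0,"x":-3,"y":0,"z":0,"ax":0,"ay":0,"az":0}
    - {"fingers":0,"x":-3,"y":0,"z":0,"ax":0,"ay":0,"az":0}
    - {"fingers":0,"x":-2,"y":0,"z":0,"ax":0,"ay":0,"az":0}
    - {"fingers":0,"x":-2,"y":0,"z":0,"ax":0,"ay":0,"az":0}
    - {"fingers":0,"x":-1,"y":0,"z":0,"ax":0,"ay":0,"az":0}
    - {"fingers":0,"x":-1,"y":0,"z":0,"ax":0,"ay":0,"az":0}
    - {"fingers":0,"x":-1,"y":0,"z":0,"ax":0,"ay":0,"az":0}
    - {"fingers":0,"x":0,"y":0,"z":0,"ax":0,"ay":0,"az":0}

```text
t: 17.2
eef_pos: [0.5295, -0.0118, -0.0038]
tool_rot: [0.0, 0.095, 0.995, 0.0]
contact_force: [0.5, 0.6, 0.9]
gripper_width: -0.001
grasp_force: 0.0
```

Emit:
jog_arm:
  rows:
    - {"fingers":0,"x":-1,"y":0,"z":0,"ax":0,"ay":0,"az":0}
    - {"fingers":0,"x":-1,"y":0,"z":0,"ax":0,"ay":0,"az":0}
    - {"fingers":0,"x":-1,"y":0,"z":0,"ax":0,"ay":0,"az":0}
    - {"fingers":0,"x":-1,"y":0,"z":0,"ax":0,"ay":0,"az":0}
    - {"fingers":0,"x":0,"y":0,"z":0,"ax":0,"ay":0,"az":0}
    - {"fingers":0,"x":0,"y":0,"z":0,"ax":0,"ay":0,"az":0}
    - {"fingers":0,"x":0,"y":0,"z":0,"ax":0,"ay":0,"az":0}
    - {"fingers":0,"x":0,"y":0,"z":0,"ax":0,"ay":0,"az":0}

```text
t: 18.0
eef_pos: [0.5325, -0.0124, -0.004]
tool_rot: [-0.001, 0.095, 0.995, 0.0]
contact_force: [-4.5, 1.4, 3.4]
gripper_width: 0.002
grasp_force: 2.3
```

```bash
python3 - <<'E'
from h import *
p=s2w(-.066,.053);to([p[0],p[1],-.003],SY);o=bot.get_obs();print(o['contact_force'])
E
```

```text
t 18.0 pos [ 0.5325 -0.0124 -0.004 ] tilt [-0.001  0.    -1.   ] yaw -0.19 shift [ 1.4  0.3 -1. ] az -0.18
[-4.47717683  1.40848793  3.35651634]
```

The stop was felt: TCP at stand x = −64.6 mm puts the rear face at about −54 mm, so the board is home. One more light push, then back off, raise and look.

Emit:
jog_arm:
  rows:
    - {"fingers":0,"x":-1,"y":0,"z":0,"ax":0,"ay":0,"az":0}
    - {"fingers":0,"x":0,"y":0,"z":0,"ax":0,"ay":0,"az":0}
    - {"fingers":0,"x":6,"y":0,"z":0,"ax":0,"ay":0,"az":0}
    - {"fingers":0,"x":15,"y":0,"z":-5,"ax":0,"ay":0,"az":0}
    - {"fingers":0,"x":5,"y":0,"z":-30,"ax":0,"ay":0,"az":0}
    - {"fingers":24,"x":0,"y":25,"z":-35,"ax":0,"ay":0,"az":0}
    - {"fingers":24,"x":0,"y":25,"z":-10,"ax":0,"ay":0,"az":0}
    - {"fingers":24,"x":-10,"y":10,"z":0,"ax":0,"ay":0,"az":0}

```text
t: 18.8
eef_pos: [0.532, 0.0523, 0.0781]
tool_rot: [0.002, 0.093, 0.996, 0.001]
contact_force: [-0.1, 0.4, -0.1]
gripper_width: 0.282
grasp_force: 0.0
```

```bash
python3 - <<'E'
from h import *
p=s2w(0,.128);to([p[0],p[1],.04],SY)
a=cam('side')
def pr(S): 
    S=np.array(S)/1e3; return ((w2p(a,np.array([[*s2w(s[0],s[1]),s[2]] for s in S]))-[285,175])*6).round().astype(int)
im=cv2.resize(a['pixels'][175:275,285:405,::-1],(720,600),interpolation=3)
cv2.polylines(im,[pr([[55,84,43],[-55,84,43],[-55,22,43],[55,22,43]])],True,(0,0,255),1)
cv2.polylines(im,[pr([[43,128,34],[-43,128,34]])],True,(0,255,0),1)
cv2.imwrite('pics/s6.png',im)
E
```

```text
t 18.8 pos [0.532  0.0523 0.0781] tilt [ 0.005  0.002 -1.   ] yaw -0.187 shift [-77.   11.7  38.5] az 0.0
```

View pics/s6.png

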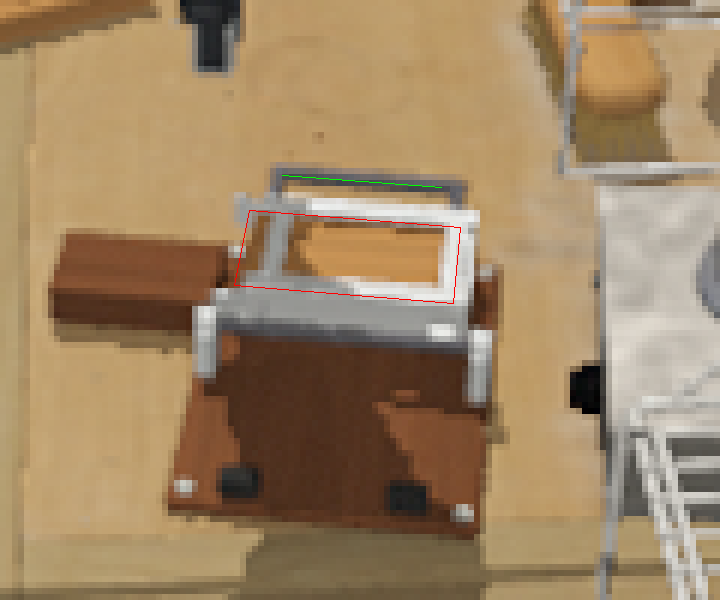

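The side view shows the board's wood filling the frame opening (300–445, 225–280) and home, with the handle bar lying on the green prediction (about 285–455, 180). I'll go over the handle and down.

Emit:
jog_arm:
  rows:
    - {"fingers":24,"x":-20,"y":5,"z":0,"ax":0,"ay":0,"az":0}
    - {"fingers":24,"x":-30,"y":5,"z":0,"ax":0,"ay":0,"az":0}
    - {"fingers":24,"x":-25,"y":2,"z":10,"ax":0,"ay":0,"az":0}
    - {"fingers":24,"x":-3,"y":0,"z":28,"ax":0,"ay":0,"az":0}
    - {"fingers":24,"x":0,"y":0,"z":15,"ax":0,"ay":0,"az":0}
    - {"fingers":24,"x":0,"y":0,"z":0,"ax":0,"ay":0,"az":0}
    - {"fingers":24,"x":0,"y":0,"z":0,"ax":0,"ay":0,"az":0}
    - {"fingers":24,"x":0,"y":0,"z":0,"ax":0,"ay":0,"az":0}

```text
t: 19.65
eef_pos: [0.609, 0.046, 0.0241]
tool_rot: [0.001, 0.095, 0.995, 0.0]
contact_force: [0.4, 0.1, 0.7]
gripper_width: 0.282
grasp_force: 0.0
```

```bash
python3 - <<'E'
from h import *
p=s2w(0.001,.129);to([p[0],p[1],-.012],SY)
print(bot.get_obs()['gripper_width'])
E
```

```text
t 19.65 pos [0.609  0.046  0.0241] tilt [ 0.001  0.    -1.   ] yaw -0.19 shift [-1.2  4.6 36.1] az -0.19
0.28210838285666423
```

Emit:
jog_arm:
  rows:
    - {"fingers":24,"x":-1,"y":4.5,"z":0,"ax":0,"ay":0,"az":0}
    - {"fingers":24,"x":0,"y":0,"z":6,"ax":0,"ay":0,"az":0}
    - {"fingers":24,"x":0,"y":0,"z":6,"ax":0,"ay":0,"az":0}
    - {"fingers":24,"x":0,"y":0,"z":6,"ax":0,"ay":0,"az":0}
    - {"fingers":24,"x":0,"y":0,"z":6,"ax":0,"ay":0,"az":0}
    - {"fingers":24,"x":0,"y":0,"z":6,"ax":0,"ay":0,"az":0}
    - {"fingers":24,"x":0,"y":0,"z":6,"ax":0,"ay":0,"az":0}
    - {"fingers":24,"x":0,"y":0,"z":0,"ax":0,"ay":0,"az":0}

```text
t: 20.45
eef_pos: [0.6097, 0.0504, -0.0139]
tool_rot: [-0.001, 0.095, 0.995, -0.0]
contact_force: [-0.4, 0.5, -0.2]
gripper_width: 0.28
grasp_force: 0.0
```

Emit:
jog_arm:
  rows:
    - {"fingers":5,"x":0,"y":0,"z":0,"ax":0,"ay":0,"az":0}
    - {"fingers":5,"x":0,"y":0,"z":0,"ax":0,"ay":0,"az":0}
    - {"fingers":5,"x":0,"y":0,"z":0,"ax":0,"ay":0,"az":0}
    - {"fingers":5,"x":0,"y":0,"z":0,"ax":0,"ay":0,"az":0}
    - {"fingers":5,"x":0,"y":0,"z":0,"ax":0,"ay":0,"az":0}
    - {"fingers":5,"x":0,"y":0,"z":0,"ax":0,"ay":0,"az":0}
    - {"fingers":5,"x":0,"y":0,"z":0,"ax":0,"ay":0,"az":0}
    - {"fingers":5,"x":0,"y":0,"z":0,"ax":0,"ay":0,"az":0}
  force: 25

```text
t: 21.25
eef_pos: [0.61, 0.0485, -0.0129]
tool_rot: [-0.0, 0.096, 0.995, -0.001]
contact_force: [-1.2, -5.4, -2.2]
gripper_width: 0.104
grasp_force: 25.9
```

```bash
python3 - <<'E'
from h import *
p=s2w(0.001,.128);to([p[0],p[1],-.012],SY)
th=np.radians(np.r_[0,1,3,6,np.linspace(10,170,33),174,177,179,180])
c=np.round(128*np.c_[np.cos(th)-1,-np.sin(th)]);d=np.diff(c,axis=0).astype(int)
for i in range(0,len(d),8): print([tuple(map(int,v)) for v in d[i:i+8]])
E
```

```text
t 21.25 pos [ 0.61    0.0485 -0.0129] tilt [-0.001 -0.002 -1.   ] yaw -0.192 shift [-0.8  1.  -0.9] az -0.26
[(0, -2), (0, -5), (-1, -6), (-1, -9), (-2, -11), (-4, -11), (-4, -10), (-5, -10)]
[(-6, -9), (-7, -9), (-7, -9), (-9, -7), (-9, -7), (-9, -6), (-10, -5), (-10, -4)]
[(-11, -4), (-11, -2), (-11, -2), (-11, 0), (-11, 0), (-11, 2), (-11, 2), (-11, 4)]
[(-10, 4), (-10, 5), (-9, 6), (-9, 7), (-9, 7), (-7, 9), (-7, 9), (-6, 9)]
[(-5, 10), (-4, 10), (-4, 11), (-2, 11), (-1, 9), (-1, 6), (0, 5), (0, 2)]
```

The bar is pinched (about 9 mm, 26 N), with the bar 2 mm toward −y of the commanded pose. Starting the swing.

Emit:
jog_arm:
  rows:
    - {"fingers":5,"x":0,"y":-2,"z":-2,"ax":0,"ay":0,"az":0}
    - {"fingers":5,"x":0,"y":0,"z":-5,"ax":0,"ay":0,"az":0}
    - {"fingers":5,"x":0,"y":-1,"z":-6,"ax":0,"ay":0,"az":0}
    - {"fingers":5,"x":0,"y":-1,"z":-9,"ax":0,"ay":0,"az":0}
    - {"fingers":5,"x":0,"y":-2,"z":-11,"ax":0,"ay":0,"az":0}
    - {"fingers":5,"x":0,"y":-4,"z":-11,"ax":0,"ay":0,"az":0}
    - {"fingers":5,"x":0,"y":-4,"z":-10,"ax":0,"ay":0,"az":0}
    - {"fingers":5,"x":0,"y":-5,"z":-10,"ax":0,"ay":0,"az":0}
  force: 25

```text
t: 22.05
eef_pos: [0.6069, 0.0323, 0.0523]
tool_rot: [0.0, 0.095, 0.996, 0.001]
contact_force: [-0.1, 0.6, -2.9]
gripper_width: 0.101
grasp_force: 24.6
```

```bash
cat >> h.py <<'E'
def arc(p0=np.array([.61,.0485,-.0129])):
    o=bot.get_obs();d=R.from_euler('z',-SY).apply(o['eef_pos']-p0)*1e3
    print('x',d[0].round(1),'angle',np.degrees(np.arctan2(d[2],d[1]+128)).round(1),'r',np.hypot(d[2],d[1]+128).round(1),'F',o['contact_force'].round(1),'w',o['gripper_width'].round(3))
E
python3 -c "
from h import *
arc()"
```

```text
Traceback (most recent call last):
  File "h.py", line 27, in arc
    print('x',d[0].round(1),'angle',np.degrees(np.arctan2(d[2],d[1]+128)).round(1),'r',np.hypot(d[2],d[1]+128).round(1),'F',o['contact_force'].round(1),'w',o['gripper_width'].round(3))
                                                                                                                                                            ^^^^^^^^^^^^^^^^^^^^^^^^
AttributeError: 'float' object has no attribute 'round'
```

Emit:
jog_arm:
  rows:
    - {"fingers":5,"x":0,"y":-6,"z":-9,"ax":0,"ay":0,"az":0}
    - {"fingers":5,"x":0,"y":-7,"z":-9,"ax":0,"ay":0,"az":0}
    - {"fingers":5,"x":0,"y":-7,"z":-9,"ax":0,"ay":0,"az":0}
    - {"fingers":5,"x":0,"y":-9,"z":-7,"ax":0,"ay":0,"az":0}
    - {"fingers":5,"x":0,"y":-9,"z":-7,"ax":0,"ay":0,"az":0}
    - {"fingers":5,"x":0,"y":-9,"z":-6,"ax":0,"ay":0,"az":0}
    - {"fingers":5,"x":0,"y":-10,"z":-5,"ax":0,"ay":0,"az":0}
    - {"fingers":5,"x":0,"y":-10,"z":-4,"ax":0,"ay":0,"az":0}

```text
t: 22.85
eef_pos: [0.5948, -0.0317, 0.1094]
tool_rot: [0.0, 0.094, 0.996, 0.002]
contact_force: [-5.0, 9.4, 13.7]
gripper_width: 0.1
grasp_force: 26.0
```

```bash
sed -i "s/o\['gripper_width'\].round(3)/round(o['gripper_width'],3)/" h.py
python3 -c "
from h import *
arc()"
```

```text
x -0.0 angle 69.2 r 130.8 F [-5.   9.4 13.7] w 0.1
```

On the arc at 69°, but with about 15 N outward force. I'll relieve it outward by 2 mm and go on in a shorter step.

Emit:
jog_arm:
  rows:
    - {"fingers":5,"x":0,"y":1,"z":-2,"ax":0,"ay":0,"az":0}
    - {"fingers":5,"x":0,"y":0,"z":0,"ax":0,"ay":0,"az":0}
    - {"fingers":5,"x":0,"y":-5,"z":-2,"ax":0,"ay":0,"az":0}
    - {"fingers":5,"x":0,"y":-6,"z":-2,"ax":0,"ay":0,"az":0}
    - {"fingers":5,"x":0,"y":-6,"z":-2,"ax":0,"ay":0,"az":0}
    - {"fingers":5,"x":0,"y":-6,"z":-1,"ax":0,"ay":0,"az":0}
    - {"fingers":5,"x":0,"y":0,"z":0,"ax":0,"ay":0,"az":0}
    - {"fingers":5,"x":0,"y":0,"z":0,"ax":0,"ay":0,"az":0}
  force: 25

```text
t: 23.65
eef_pos: [0.5899, -0.0568, 0.1166]
tool_rot: [0.0, 0.096, 0.995, -0.0]
contact_force: [-2.8, 2.5, 6.0]
gripper_width: 0.1
grasp_force: 25.5
```

```bash
python3 -c "
from h import *
arc()"
```

```text
x -0.1 angle 80.9 r 131.2 F [-2.8  2.5  6. ] w 0.1
```

Emit:
jog_arm:
  rows:
    - {"fingers":5,"x":0,"y":-11,"z":-2,"ax":0,"ay":0,"az":0}
    - {"fingers":5,"x":0,"y":-11,"z":-1,"ax":0,"ay":0,"az":0}
    - {"fingers":5,"x":0,"y":-11,"z":0.5,"ax":0,"ay":0,"az":0}
    - {"fingers":5,"x":0,"y":-11,"z":1.5,"ax":0,"ay":0,"az":0}
    - {"fingers":5,"x":0,"y":-11,"z":2.5,"ax":0,"ay":0,"az":0}
    - {"fingers":5,"x":0,"y":-10.5,"z":3.5,"ax":0,"ay":0,"az":0}
    - {"fingers":5,"x":0,"y":-10,"z":4.5,"ax":0,"ay":0,"az":0}
    - {"fingers":5,"x":0,"y":0,"z":0,"ax":0,"ay":0,"az":0}

```text
t: 24.45
eef_pos: [0.5754, -0.1323, 0.1061]
tool_rot: [0.0, 0.096, 0.995, -0.001]
contact_force: [-0.9, -1.5, 3.2]
gripper_width: 0.101
grasp_force: 25.3
```

```bash
python3 -c "
from h import *
arc()"
```

```text
x -0.4 angle 115.2 r 131.5 F [-0.9 -1.5  3.2] w 0.101
```

Emit:
jog_arm:
  rows:
    - {"fingers":5,"x":0,"y":-10,"z":5,"ax":0,"ay":0,"az":0}
    - {"fingers":5,"x":0,"y":-9,"z":6,"ax":0,"ay":0,"az":0}
    - {"fingers":5,"x":0,"y":-9,"z":7,"ax":0,"ay":0,"az":0}
    - {"fingers":5,"x":0,"y":-8,"z":8,"ax":0,"ay":0,"az":0}
    - {"fingers":5,"x":0,"y":-7.5,"z":8.5,"ax":0,"ay":0,"az":0}
    - {"fingers":5,"x":0,"y":-6.5,"z":9,"ax":0,"ay":0,"az":0}
    - {"fingers":5,"x":0,"y":-6,"z":9.5,"ax":0,"ay":0,"az":0}
    - {"fingers":5,"x":0,"y":0,"z":0,"ax":0,"ay":0,"az":0}

```text
t: 25.25
eef_pos: [0.5648, -0.1859, 0.0524]
tool_rot: [-0.0, 0.096, 0.995, -0.001]
contact_force: [-0.7, -3.8, 0.6]
gripper_width: 0.101
grasp_force: 26.8
```

```bash
python3 -c "
from h import *
arc()"
```

```text
x -0.8 angle 149.5 r 128.6 F [-0.7 -3.8  0.6] w 0.101
```

Emit:
jog_arm:
  rows:
    - {"fingers":5,"x":0,"y":-5,"z":10,"ax":0,"ay":0,"az":0}
    - {"fingers":5,"x":0,"y":-4,"z":10,"ax":0,"ay":0,"az":0}
    - {"fingers":5,"x":0,"y":-3,"z":10,"ax":0,"ay":0,"az":0}
    - {"fingers":5,"x":0,"y":-2,"z":9,"ax":0,"ay":0,"az":0}
    - {"fingers":5,"x":0,"y":-1,"z":7,"ax":0,"ay":0,"az":0}
    - {"fingers":5,"x":0,"y":-1,"z":5,"ax":0,"ay":0,"az":0}
    - {"fingers":5,"x":0,"y":0,"z":4,"ax":0,"ay":0,"az":0}
    - {"fingers":5,"x":0,"y":0,"z":3,"ax":0,"ay":0,"az":0}

```text
t: 26.05
eef_pos: [0.5616, -0.2025, -0.0047]
tool_rot: [-0.0, 0.096, 0.995, -0.001]
contact_force: [-3.2, -7.6, 0.5]
gripper_width: 0.105
grasp_force: 28.0
```

```bash
python3 -c "
from h import *
arc()"
```

```text
x -0.9 angle 176.3 r 127.9 F [-3.2 -7.6  0.5] w 0.105
```

Nearly down (176°). Lowering the last few millimetres slowly until the stop is felt.

Emit:
jog_arm:
  rows:
    - {"fingers":5,"x":0,"y":-1,"z":2,"ax":0,"ay":0,"az":0}
    - {"fingers":5,"x":0,"y":-1,"z":2,"ax":0,"ay":0,"az":0}
    - {"fingers":5,"x":0,"y":0,"z":2,"ax":0,"ay":0,"az":0}
    - {"fingers":5,"x":0,"y":0,"z":1,"ax":0,"ay":0,"az":0}
    - {"fingers":5,"x":0,"y":0,"z":1,"ax":0,"ay":0,"az":0}
    - {"fingers":5,"x":0,"y":0,"z":1,"ax":0,"ay":0,"az":0}
    - {"fingers":5,"x":0,"y":0,"z":1,"ax":0,"ay":0,"az":0}
    - {"fingers":5,"x":0,"y":0,"z":0,"ax":0,"ay":0,"az":0}

```text
t: 26.85
eef_pos: [0.5616, -0.2028, -0.0142]
tool_rot: [-0.0, 0.095, 0.995, -0.0]
contact_force: [-2.3, -4.4, 2.5]
gripper_width: 0.098
grasp_force: 28.4
```

```bash
python3 -c "
from h import *
arc()"
```

```text
x -0.8 angle -179.4 r 127.9 F [-2.3 -4.4  2.5] w 0.098
```

Emit:
jog_arm:
  rows:
    - {"fingers":5,"x":0,"y":0,"z":1,"ax":0,"ay":0,"az":0}
    - {"fingers":5,"x":0,"y":0,"z":1,"ax":0,"ay":0,"az":0}
    - {"fingers":5,"x":0,"y":0,"z":1,"ax":0,"ay":0,"az":0}
    - {"fingers":5,"x":0,"y":0,"z":1,"ax":0,"ay":0,"az":0}
    - {"fingers":5,"x":0,"y":0,"z":0,"ax":0,"ay":0,"az":0}
    - {"fingers":5,"x":0,"y":0,"z":0,"ax":0,"ay":0,"az":0}
    - {"fingers":5,"x":0,"y":0,"z":0,"ax":0,"ay":0,"az":0}
    - {"fingers":5,"x":0,"y":0,"z":0,"ax":0,"ay":0,"az":0}

```text
t: 27.65
eef_pos: [0.5619, -0.2028, -0.0149]
tool_rot: [0.0, 0.095, 0.995, 0.001]
contact_force: [-13.1, 0.8, 36.0]
gripper_width: 0.102
grasp_force: 31.6
```

```bash
python3 -c "
from h import *
arc()"
```

```text
x -0.5 angle -179.1 r 127.9 F [-13.1   0.8  36. ] w 0.102
```

The stop is firmly felt. I'll relieve the force, open narrowly (the gap is 32 mm) and lift off.

Emit:
jog_arm:
  rows:
    - {"fingers":5,"x":0,"y":0,"z":-3,"ax":0,"ay":0,"az":0}
    - {"fingers":24,"x":0,"y":0,"z":0,"ax":0,"ay":0,"az":0}
    - {"fingers":24,"x":0,"y":0,"z":0,"ax":0,"ay":0,"az":0}
    - {"fingers":24,"x":0,"y":0,"z":0,"ax":0,"ay":0,"az":0}
    - {"fingers":24,"x":0,"y":0,"z":0,"ax":0,"ay":0,"az":0}
    - {"fingers":24,"x":0,"y":0,"z":-5,"ax":0,"ay":0,"az":0}
    - {"fingers":24,"x":0,"y":0,"z":-10,"ax":0,"ay":0,"az":0}
    - {"fingers":24,"x":0,"y":0,"z":-20,"ax":0,"ay":0,"az":0}

```text
t: 28.45
eef_pos: [0.561, -0.2021, 0.0196]
tool_rot: [-0.001, 0.095, 0.995, 0.0]
contact_force: [0.1, 0.3, 1.1]
gripper_width: 0.281
grasp_force: 0.0
```

Emit:
jog_arm:
  rows:
    - {"fingers":24,"x":0,"y":0,"z":-30,"ax":0,"ay":0,"az":0}
    - {"fingers":24,"x":0,"y":0,"z":-35,"ax":0,"ay":0,"az":0}
    - {"fingers":24,"x":10,"y":-30,"z":-20,"ax":0,"ay":0,"az":0}
    - {"fingers":24,"x":10,"y":-35,"z":0,"ax":0,"ay":0,"az":0}
    - {"fingers":24,"x":10,"y":-35,"z":0,"ax":0,"ay":0,"az":0}
    - {"fingers":24,"x":10,"y":-35,"z":0,"ax":0,"ay":0,"az":0}
    - {"fingers":24,"x":10,"y":-30,"z":0,"ax":0,"ay":0,"az":0}
    - {"fingers":24,"x":0,"y":0,"z":0,"ax":0,"ay":0,"az":0}

```text
t: 29.25
eef_pos: [0.4779, -0.3605, 0.1062]
tool_rot: [0.0, 0.099, 0.995, -0.002]
contact_force: [-0.5, -0.4, -0.0]
gripper_width: 0.283
grasp_force: 0.0
```

```bash
python3 - <<'E'
from h import *
a=cam('top');b=cam('side')
ims=[]
for c,(u,v) in ((a,(300,155)),(b,(290,180))):
    im=cv2.resize(c['pixels'][v:v+100,u:u+66,::-1],(396,600),interpolation=3)
    S=np.array([[55,-84,43],[-55,-84,43],[-55,-22,43],[55,-22,43]])/1e3
    q=(w2p(c,[[*s2w(s[0],s[1]),s[2]] for s in S])-[u,v])*6
    cv2.polylines(im,[q.round().astype(int)],True,(0,0,255),1)
    ims.append(im)
im=cv2.resize(a['pixels'][155:255,300:400,::-1],(396,396),interpolation=3)
im2=cv2.resize(b['pixels'][180:290,290:400,::-1],(396,396),interpolation=3)
for m,c,(u,v),k in ((im,a,(300,155),3.96),(im2,b,(290,180),3.6)):
    q=(w2p(c,[[*s2w(s[0],s[1]),s[2]] for s in S])-[u,v])*k
    cv2.polylines(m,[q.round().astype(int)],True,(0,0,255),1)
cv2.imwrite('pics/f.png',np.hstack([im,im2]))
E
```

```text
(no output)
```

View pics/f.png

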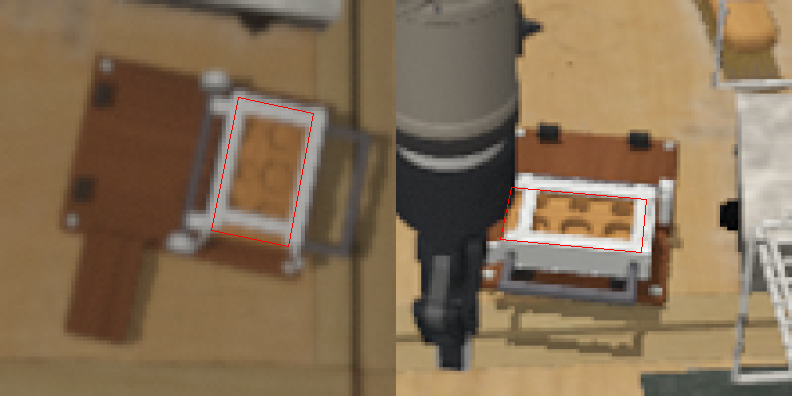

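The final picture shows the frame over on the −y side with the six recesses up. In both views the board's rear end coincides with the predicted home outline (top: (212,232)–(290,245); side: left edge at about 505). The gripper is clear, so I'm handing in.

```bash
python3 -c "
from station import bot
print(bot.hand_in())"
```

```text
the job is handed in; nothing more can be done
None
```

I turned the face-down board over in the frame: it lies on the far side with its recesses up and, in the last pictures, fully home. I touched neither the other board, the jar nor the stone, let go, and handed the job in at about 29 s; no verdict came back.

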